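# Unstack the bar tins and lay out the drinks station

## Task

Take the stack apart from the top down, one thing at a time, and set each upright in the middle of its own place: the tealight on the small wooden disc, then the round tin on the stack of coasters, then the wooden box square on the cork mat, and last the oblong tin lengthwise on the rubber mat. Tip nothing over, and do not shift the steel cup and the jigger that stand among them.

Things in the scene. Friction and masses are not known exactly. Their poses are not given: they have to be found in the camera images.
- tealight: Loose tealight candle in a round metal cup, 38 mm across, 17 mm high (cup wall about 15 mm), about 20 g; on top of the stack. Origin: centre of its underside, z up.
- round_tin: Loose closed round aluminium tin, 50 mm in diameter, 50 mm high, flat top, about 0.16 kg; stands on the wooden box, under the tealight. Origin: centre of its underside, z up.
- wooden_box: Loose closed square box of light wood, 60 x 60 mm, 46 mm high, flat top, about 0.18 kg; stands on the oblong tin, under the round tin. Origin: centre of its underside, z up. x and y parallel to its sides.
- garnish_tin: Loose closed oblong steel tin, 120 mm long (its x) by 68 mm wide (its y), 52 mm high, flat top, about 0.35 kg; the foot of the stack, stands on the worktop. Origin: centre of its underside, z up.
- wooden_disc: Small flat round disc of brown wood, 72 mm in diameter, 8 mm thick; place of the tealight. Fixed to the worktop. Origin: centre of its underside, z up; its top is at z = 8 mm.
- coasters: Low stack of round pulp drink coasters with a ring and a dot on top, 93 mm in diameter, 12.5 mm high; place of the round tin. Fixed to the worktop. Origin: centre of its underside, z up; its top is at z = 12.5 mm.
- cork_mat: Square cork mat, 88 x 88 mm, 6 mm thick; place of the wooden box. Fixed to the worktop. Origin: centre of its underside, z up; its top is at z = 6 mm. x and y parallel to its sides.
- rubber_mat: Oblong dark rubber mat, 136 mm long (its x) by 84 mm wide (its y), 5 mm thick; place of the oblong tin. Fixed to the worktop. Origin: centre of its underside, z up; its top is at z = 5 mm.
- juice_cup: Bystander, loose: open steel cup, 65 mm across at the rim, 57 mm high, standing among the things. Origin: centre of its underside, z up.
- jigger: Bystander, loose: hourglass-shaped steel measure, 43 mm across, 73 mm high, standing among the things. Origin: centre of its underside, z up.
Things that resemble listed ones, but are neither listed nor needed, are in the scene too. What is shaped like the round_tin but orange is not meant.

How it is judged:
On the way, in this order (a step that is already met when the one before it is completed fails the run):
1. the tealight stands released on the wooden disc (horizontal distance between tealight and wooden_disc below 0.012 m and z of tealight in the frame of wooden_disc between 0.004 and 0.012 m and angle between tealight's own z axis and vertical below 0.1 rad and linear speed of tealight below 0.02 m/s and contact force between the fingers and tealight below 0.05 N), for 0.2 s.
2. then the round tin stands released on the stack of coasters (horizontal distance between round_tin and coasters below 0.012 m and z of round_tin in the frame of coasters between 0.0085 and 0.0165 m and angle between round_tin's own z axis and vertical below 0.1 rad and linear speed of round_tin below 0.02 m/s and contact force between the fingers and round_tin below 0.05 N), for 0.2 s.
3. then the wooden box stands released and square on the cork mat (horizontal distance between wooden_box and cork_mat below 0.012 m and z of wooden_box in the frame of cork_mat between 0.002 and 0.01 m and angle between wooden_box's own z axis and vertical below 0.1 rad and linear speed of wooden_box below 0.02 m/s and contact force between the fingers and wooden_box below 0.05 N and (angle between the x axis of wooden_box and the x axis of cork_mat, either way round below 0.2 rad or angle between the x axis of wooden_box and the y axis of cork_mat, either way round below 0.2 rad)), for 0.2 s.
4. then the oblong tin stands released, lengthwise, on the rubber mat (horizontal distance between garnish_tin and rubber_mat below 0.012 m and z of garnish_tin in the frame of rubber_mat between 0.001 and 0.009 m and angle between garnish_tin's own z axis and vertical below 0.1 rad and linear speed of garnish_tin below 0.02 m/s and contact force between the fingers and garnish_tin below 0.05 N and angle between the x axis of garnish_tin and the x axis of rubber_mat, either way round below 0.2 rad), for 0.2 s.
At the end, for the whole second after the job is handed in: Each thing on its own place, released, at rest, upright within 0.1 rad, centre within 12 mm of the place's centre and resting on it (4 mm in height); wooden box within 0.2 rad of square with the cork mat, oblong tin within 0.2 rad of the rubber mat's length (all of step 1 and all of step 2 and all of step 3 and all of step 4); the robot touches nothing.
It fails at once if one of the stacked things is tipped over (angle between any of tealight, round_tin, wooden_box, garnish_tin's own z axis and vertical above 0.6 rad).
It fails at once if the steel cup is shifted by more than 20 mm or tipped (distance of juice_cup from where it was at the start of the episode above 0.02 m or angle between juice_cup's own z axis and vertical above 0.4 rad).
It fails at once if the jigger is shifted by more than 20 mm or tipped (distance of jigger from where it was at the start of the episode above 0.02 m or angle between jigger's own z axis and vertical above 0.4 rad).
It also fails if it takes over 128 s, if anything falls off the work surface, if the arm or the gripper's body presses on something with over 40 N, if the wrist force passes 120 N, or if a joint passes its speed limit or range.

## Robot

A 6-joint arm with a two-finger parallel gripper is mounted at the origin on a cart in front of the work surface, level with it; the furniture and walls round the work are solid. World frame = base frame: x ahead of the robot, y to its left, z up, the work surface at z = 0. Lengths are in m, angles in rad, forces in N, time in s.
With the tool pointing down it reaches from about 0.325 to 1 m from the base axis. Payload 5.1 kg.
Tool frame: the origin (TCP) lies between the finger pads; the fingertips stand 25 mm ahead of it and the grasp point (between the pads) lies 6 mm ahead of it (robot.tip_reach is the distance from the TCP to the fingertips, in m); z points along the fingers, x is the direction in which the jaws open and shut, and the axes are right-handed (so a half turn about z gives the same grasp; the last joint's range is limited). The gripper opens to 85 mm and grips with 20 to 120 N. Pads are 22 mm wide; open, the fingers measure 114 mm over their backs; the gripper's body (76 mm by 85 mm) begins 54 mm behind the grasp point. The pads swing forward as they close: fully open they stand 13 mm farther back than shut.
Start: joints at [-1.237, 0.124, 1.65, -0, 1.367, -0.083], TCP at [0.263, -0.594, 0.256] pointing down, gripper open.
Joint ranges: [-2.61, 2.61], [-1.02, 2.33], [0.03, 2.71], [-1.35, 4.49], [0.32, 2.68], [-2.91, 2.91]. Speed limits (rad/s): [2.57, 2.57, 3.14, 3.14, 3.14, 3.14].

## Interface

Orientations are given as a unit quaternion [x, y, z, w].
In Python, from workcell import robot, effector, solver, telemetry, optics, hand_in gives the robot as it stands. Calls block until the motion is done:
- robot.move_to(position, orientation): joint-space move of the TCP to a pose.
- robot.servo_line(position, v=0.15, rot=None, force_limit=None): straight line of the TCP; rot=None keeps the orientation; v is the mean speed in m/s. With force_limit (N) it stops when the force on the tool has changed by that much, and returns True; else False.
- robot.movej(angles): joint-space move.
- effector.command_gripper(opening): opening from 0.0 (shut) to 1.0 (fully open); the grip force is fixed at half the most; returns when the fingers have stopped.
- robot.hold(seconds).
- solver.ik(position, orientation): joint angles nearest the present ones, or None.
- telemetry.sense(): the state.
- optics.get_image(name): name is "scene" or "top" or "wrist"; returns the picture (480x640x3 uint8, blue, green, red); there is no depth.
- optics.camera_info(name): a dict with "vertical_fov" (degrees; the focal length in pixels is half the picture's height over the tangent of half this angle, whatever the lens; pixels are square), "cx", "cy" (the principal point, pixels), "eye" and "rotation" of the camera in the world; the wrist camera has in their place "T_tool_cam" (4x4, takes a point from camera to tool coordinates, whose origin is the TCP and whose axes are the tool frame's). Camera axes: x right, y down, z forward; pixel columns grow to the right and rows downward; lengths in m; the calibration is good to about 2 mm. The wrist camera is an equidistant fisheye: a pixel r from the principal point sees the ray r / f radians off the axis. A picture is of the moment at which its call begins: read the wrist's pose just before it. camera_info takes no time and is no camera call.
A pose or a line that the arm cannot do raises robot.MotionError and nothing moves.
- hand_in(): hands the job in, once; it reports no verdict.
Trained networks look in the newest picture that a camera, given by its name, has taken for a name from the list of things; names that differ only in an ending like _2 or _b are one class to them, and where a whole thing is asked for, a point or a joint stands for the part that bears it (a point fixed in the world has none). Each returns a list of dicts, best first, with "confidence" (0 to 1); they miss things now and then, are a little off and sometimes report something else, mostly with a low value. They report only what shows in the picture. A call takes as long as a camera call. They do not tell look-alikes from the thing itself.
- optics.outline_of(camera, thing): "region" (480x640 bool, what is visible of it) and "rect" ([left, top, right, bottom] in pixels, round what is visible of it).
The state is a dict: "time": time; "joints": joint angles; "joint_velocities": joint speeds; "effort": joint torques, N m; "tool_pos": TCP position; "tool_rot": TCP orientation; "contact_force": force on the tool from outside, world axes, zero at the start; "moment": the same for the moment, N m; "finger_gap": opening from 0.0 (shut) to 1.0 (fully open).
Only numpy, scipy, OpenCV 4.12 (cv2) and the standard library are available. Lean on these libraries where they do the work, as an engineer would, in place of code of your own. Each camera call takes 0.05 s, during which the arm holds its last target.

## Working session

There is one attempt and no reset: what is moved stays moved. The work goes in short steps, each a Python script; the robot and the scene stay as the last script left them, time stands still between calls to the robot, and variables do not carry over. Pictures are saved under pics/ and viewed, and the job is handed in when it is done.

```bash
ls; mkdir -p pics
python3 - <<'E'
from workcell import robot, effector, solver, telemetry, optics
import cv2
for n in ("scene","top","wrist"):
    im=optics.get_image(n); cv2.imwrite(f"pics/{n}0.png",im)
    print(n,optics.camera_info(n))
print(telemetry.sense())
E
```

```text
pics
scene {'vertical_fov': 43.79600155530273, 'cx': 320.77961943871424, 'cy': 235.83184534437186, 'eye': array([-0.14976909,  0.56267757,  1.0925302 ]), 'rotation': array([-0.39988787,  0.84417403, -0.32476136,  0.14829012])}
top {'vertical_fov': 53.00416898133219, 'cx': 317.54450646734796, 'cy': 242.7276954977345, 'eye': array([0.44048959, 0.01784762, 1.12746984]), 'rotation': array([-0.69677859,  0.71648372, -0.0226143 ,  0.02528368])}
wrist {'vertical_fov': 65.70646984690485, 'cx': 312.32518078057547, 'cy': 238.8499742446623, 'T_tool_cam': array([[ 9.99999124e-01, -1.68505675e-04,  1.31287734e-03,
         1.70998204e-04],
       [-2.48487416e-04,  9.50330479e-01,  3.11242539e-01,
        -7.91350962e-02],
       [-1.30011349e-03, -3.11242593e-01,  9.50329605e-01,
        -1.18342761e-01],
       [ 0.00000000e+00,  0.00000000e+00,  0.00000000e+00,
         1.00000000e+00]])}
{'time': 0.15, 'joints': array([-1.23656901e+00,  1.24351603e-01,  1.65137152e+00, -1.64469395e-05,
        1.36747920e+00, -8.25990512e-02]), 'joint_velocities': array([ 0.00065286, -0.00070297, -0.00359658, -0.00019284,  0.00065819,
        0.00130303]), 'effort': array([ 1.90688584e-04, -4.24225903e+01, -3.66013670e+01, -1.08393717e-04,
        4.65552119e-03,  2.11919570e-06]), 'tool_pos': array([ 0.26298703, -0.59394838,  0.25533113]), 'tool_rot': array([ 8.38111786e-01, -5.45497925e-01, -6.40952148e-04, -4.86828881e-04]), 'contact_force': array([ 0.21355498, -0.04627932, -1.1432658 ]), 'moment': array([-0.02026491, -0.01677185,  0.02584352]), 'finger_gap': 0.9966836372844334}
```

View pics/scene0.png

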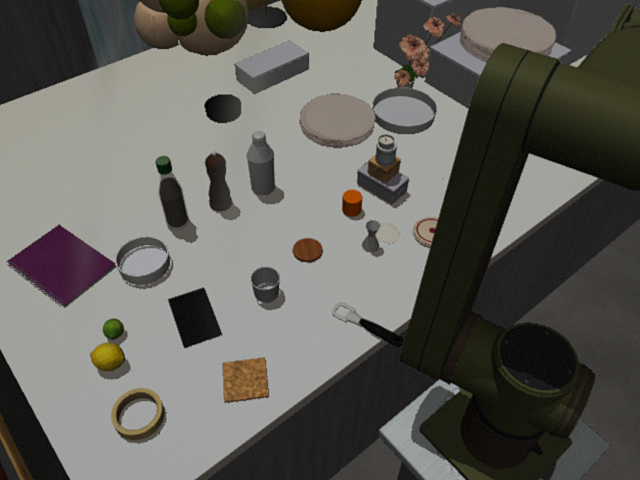

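View pics/top0.png

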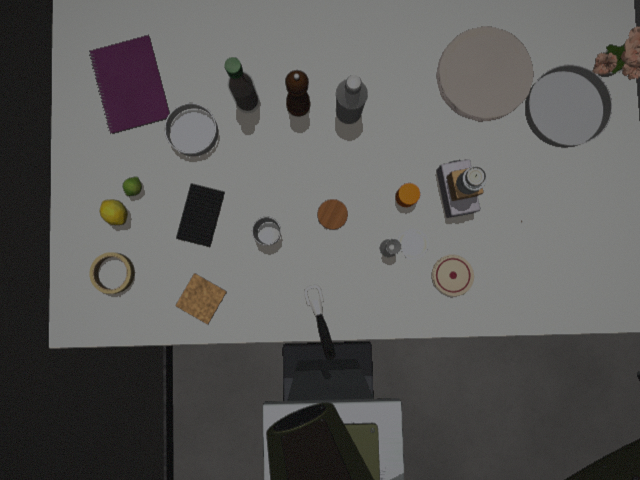

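View pics/wrist0.png

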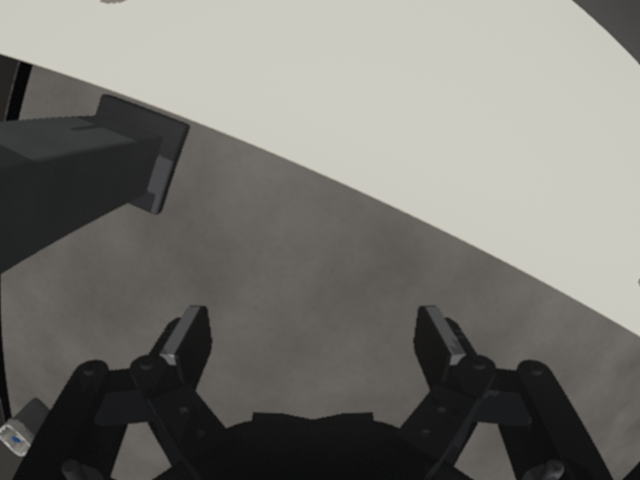

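The stack is at top (462,187) and scene (385,165). The places are the wooden disc (332,214), coasters (453,275), cork (201,298) and rubber mat (200,215). The cup is at (267,233) and the jigger at (390,247).

Possible mix-ups:
- **Round tin:** the orange cylinder at top (408,195) and scene (352,203) is not meant. The stack's tin, under the tealight, is the one to take.
- **Coasters:** the pale disc at (413,245) and the bowls are not them. The coasters are the ringed ones with a dot at (453,275).

```bash
cat > h.py <<'E'
from workcell import robot, effector, solver, telemetry, optics
import numpy as np, cv2
from scipy.spatial.transform import Rotation as R
def cam(n):
    i=optics.camera_info(n); f=240/np.tan(np.radians(i['vertical_fov'])/2)
    if n=='wrist':
        s=telemetry.sense(); T=np.eye(4); T[:3,:3]=R.from_quat(s['tool_rot']).as_matrix(); T[:3,3]=s['tool_pos']
        T=T@i['T_tool_cam']; return dict(f=f,c=(i['cx'],i['cy']),e=T[:3,3],R=T[:3,:3],fish=True)
    return dict(f=f,c=(i['cx'],i['cy']),e=np.array(i['eye']),R=R.from_quat(i['rotation']).as_matrix(),fish=False)
def rays(c,px):
    p=(np.atleast_2d(px).astype(float)-c['c'])/c['f']
    if c['fish']:
        r=np.linalg.norm(p,axis=1,keepdims=True)+1e-12; d=np.hstack([p/r*np.sin(r),np.cos(r)])
    else: d=np.hstack([p,np.ones((len(p),1))])
    d/=np.linalg.norm(d,axis=1,keepdims=True); return d@c['R'].T
def onz(c,px,z):
    d=rays(c,px); return (c['e']+d*((z-c['e'][2])/d[:,2])[:,None])[:,:2]
def proj(c,P):
    q=(np.atleast_2d(P)-c['e'])@c['R']
    if c['fish']:
        rho=np.linalg.norm(q[:,:2],axis=1,keepdims=True)+1e-12; th=np.arctan2(rho,q[:,2:]); return q[:,:2]/rho*th*c['f']+c['c']
    return q[:,:2]/q[:,2:]*c['f']+c['c']
def outl(n,t):
    o=optics.outline_of(n,t); return o
def big(m):
    cs,_=cv2.findContours(m.astype(np.uint8),cv2.RETR_EXTERNAL,cv2.CHAIN_APPROX_NONE)
    return max(cs,key=cv2.contourArea)[:,0,:]
def pose2(yaw):  # tool down, tool x axis at angle yaw from world x
    return R.from_matrix(np.array([[np.cos(yaw),np.sin(yaw),0],[np.sin(yaw),-np.cos(yaw),0],[0,0,-1]])).as_quat()
E
cat > a.py <<'E'
from h import *
zt=dict(tealight=.165,round_tin=.148,wooden_box=.098,garnish_tin=.052,wooden_disc=.008,coasters=.0125,cork_mat=.006,rubber_mat=.005,juice_cup=.057,jigger=.073)
for n in('top','scene'):
    im=optics.get_image(n); c=cam(n)
    for t,z in zt.items():
        for o in outl(n,t)[:3]:
            if o['confidence']<.3: continue
            m=o['region']
            if m.sum()<8: continue
            k=big(m); P=(onz(c,k,z)*1000).astype(np.float32)
            rr=cv2.minAreaRect(P); mc=cv2.minEnclosingCircle(P)
            print(n,t,round(o['confidence'],2),np.round(o['rect']),'rect',np.round(rr[0]),np.round(rr[1]),round(rr[2],1),'circ',np.round(mc[0]),round(mc[1],1))
E
python3 a.py
```

```text
top tealight 0.65 [463. 166. 486. 186.] rect [ 633. -301.] [36. 41.] 16.9 circ [ 632. -301.] 20.8
top round_tin 0.67 [391. 182. 420. 208.] rect [ 601. -166.] [43. 51.] 43.3 circ [ 601. -166.] 25.8
top round_tin 0.65 [459. 172. 488. 195.] rect [ 620. -293.] [57. 46.] 60.0 circ [ 623. -297.] 30.4
top round_tin 0.51 [180. 184. 222. 245.] rect [571. 260.] [ 73. 117.] 74.0 circ [571. 259.] 65.6
top wooden_box 0.71 [442. 169. 483. 201.] rect [ 629. -300.] [70. 71.] 10.5 circ [ 629. -300.] 43.2
top garnish_tin 0.56 [435. 159. 480. 220.] rect [ 630. -297.] [126.  81.] 8.9 circ [ 629. -298.] 71.4
top wooden_disc 0.83 [316. 198. 349. 227.] rect [583. -15.] [69. 68.] 61.7 circ [584. -15.] 35.5
top coasters 0.87 [434. 254. 471. 296.] rect [ 433. -289.] [94. 95.] 43.0 circ [ 435. -289.] 49.2
top cork_mat 0.71 [177. 275. 224. 322.] rect [395. 296.] [90. 92.] 59.3 circ [396. 296.] 58.9
top cork_mat 0.49 [447. 171. 483. 199.] rect [ 648. -326.] [68. 74.] 9.7 circ [ 645. -327.] 44.0
top rubber_mat 0.71 [179. 181. 222. 247.] rect [590. 296.] [ 86. 136.] 73.7 circ [591. 296.] 77.7
top rubber_mat 0.48 [
[... 1070 characters left out ...]
.] 48.7
scene cork_mat 0.74 [223. 358. 270. 400.] rect [393. 300.] [86. 88.] 57.0 circ [394. 300.] 58.2
scene cork_mat 0.47 [252. 268. 276. 304.] rect [564. 128.] [ 67. 101.] 53.2 circ [562. 126.] 51.1
scene rubber_mat 0.91 [168. 284. 222. 346.] rect [589. 298.] [ 84. 136.] 74.4 circ [588. 299.] 76.3
scene juice_cup 0.81 [252. 266. 276. 305.] rect [531. 149.] [64. 95.] 50.9 circ [528. 146.] 48.9
scene juice_cup 0.75 [358. 162. 408. 204.] rect [ 610. -273.] [144. 110.] 14.1 circ [ 609. -264.] 79.3
scene juice_cup 0.35 [378. 140. 397. 166.] rect [ 679. -356.] [54. 99.] 43.3 circ [ 673. -362.] 51.5
scene jigger 0.67 [357. 223. 382. 252.] rect [ 478. -116.] [39. 97.] 46.8 circ [ 476. -117.] 49.1
```

```bash
cat > b.py <<'E'
from h import *
import pickle
yaw=np.radians(-81)
D={}
for i,p in enumerate([(.63,-.30,.42),(.56,-.26,.42)]):
    robot.move_to(p,pose2(yaw)); robot.hold(.3)
    c=cam('wrist'); im=optics.get_image('wrist'); cv2.imwrite(f"pics/w{i+1}.png",im)
    os_={t:outl('wrist',t) for t in ('tealight','round_tin','wooden_box','garnish_tin','coasters')}
    D[i]=(c,{t:[(o['confidence'],o['rect'],o['region']) for o in v] for t,v in os_.items()})
    for t,v in os_.items(): print(i,t,[(round(o['confidence'],2),np.round(o['rect']).tolist()) for o in v])
pickle.dump(D,open('D.pkl','wb'))
print(telemetry.sense()['time'],telemetry.sense()['tool_pos'])
E
python3 b.py
```

```text
0 tealight [(0.61, [297.0, 177.0, 334.0, 214.0])]
0 round_tin [(0.86, [292.0, 165.0, 338.0, 219.0]), (0.71, [211.0, 153.0, 251.0, 196.0])]
0 wooden_box [(0.67, [290.0, 157.0, 342.0, 208.0])]
0 garnish_tin [(0.76, [290.0, 132.0, 342.0, 229.0])]
0 coasters [(0.59, [255.0, 267.0, 316.0, 326.0]), (0.49, [299.0, 176.0, 334.0, 214.0])]
1 tealight [(0.82, [346.0, 117.0, 387.0, 155.0])]
1 round_tin [(0.87, [337.0, 114.0, 385.0, 161.0]), (0.67, [248.0, 113.0, 287.0, 148.0])]
1 wooden_box [(0.98, [331.0, 109.0, 383.0, 160.0])]
1 garnish_tin [(0.79, [328.0, 85.0, 382.0, 185.0]), (0.58, [287.0, 232.0, 351.0, 293.0])]
1 coasters [(0.63, [288.0, 229.0, 348.0, 294.0])]
4.675 [ 0.56015235 -0.26009584  0.41986221]
```

```bash
python3 -c "
import cv2
a=cv2.imread('pics/w1.png')[100:360,180:460];b=cv2.imread('pics/w2.png')[60:320,200:480]
cv2.imwrite('pics/w12.png',cv2.resize(cv2.hconcat([a,b]),None,fx=1.42,fy=1.42,interpolation=cv2.INTER_CUBIC))
cv2.imwrite('pics/w2z.png',cv2.resize(cv2.imread('pics/w2.png')[75:195,300:420],None,fx=5,fy=5,interpolation=cv2.INTER_CUBIC))"
```

```text
(no output)
```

View pics/w12.png

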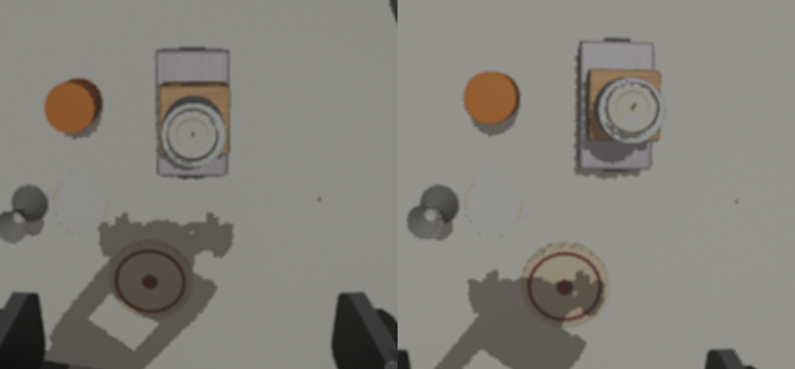

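View pics/w2z.png

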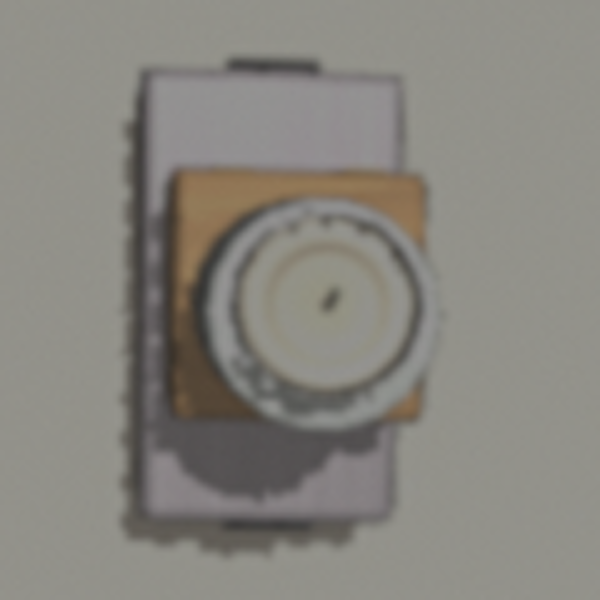

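Orange tin is at w1 (231,175); the stack, at w1 (316,195), has the pale tealight on a grey tin on a wooden box. The coasters, with ring and dot, are at w1 (285,297). Next I zoom into view 1 to triangulate corners.

```bash
python3 -c "
import cv2
cv2.imwrite('pics/w1z.png',cv2.resize(cv2.imread('pics/w1.png')[122:242,256:376],None,fx=5,fy=5,interpolation=cv2.INTER_CUBIC))"
```

```text
(no output)
```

View pics/w1z.png

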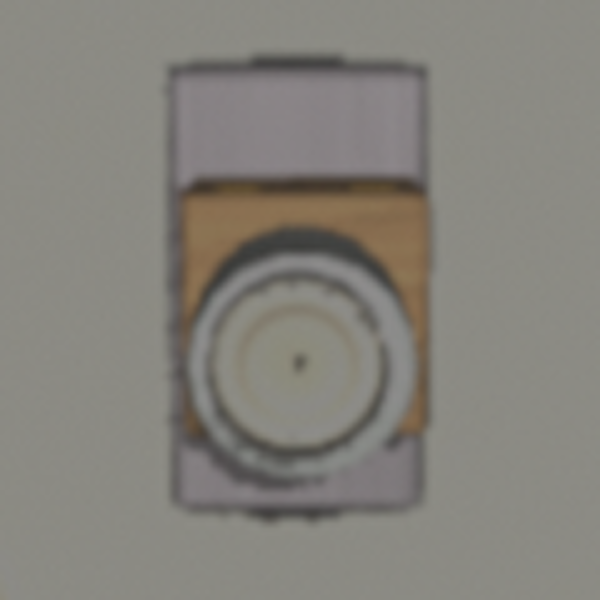

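```bash
cat > c.py <<'E'
from h import *
import pickle
D=pickle.load(open('D.pkl','rb')); c1,c2=D[0][0],D[1][0]
f1=lambda p:np.array([256,122])+(np.array(p,float)+.0)/5-.4
f2=lambda p:np.array([300,75])+(np.array(p,float)+.0)/5-.4
def tri(p1,p2):
    d1,d2=rays(c1,p1),rays(c2,p2); out=[]
    for a,b in zip(d1,d2):
        A=np.stack([a,-b],1); t=np.linalg.lstsq(A,c2['e']-c1['e'],rcond=None)[0]
        out.append((c1['e']+a*t[0]+c2['e']+b*t[1])/2)
    return np.array(out)*1000
G1,G2=f1([(170,68),(425,68),(422,505),(175,505)]),f2([(143,70),(402,77),(388,520),(143,517)])
B1,B2=f1([(183,195),(430,195),(427,432),(183,437)]),f2([(172,170),(427,177),(418,420),(172,418)])
print('garn',tri(G1,G2).round(1).tolist()); print('box',tri(B1,B2).round(1).tolist())
print('wick',tri(f1([(298,362)]),f2([(331,298)])).round(1))
print('tin',tri(f1([(302,362)]),f2([(322,315)])).round(1))
for nm,z,a,b in(('garn',.052,G1,G2),('box',.098,B1,B2)):
    for c,p in((c1,a),(c2,b)):
        q=onz(c,p,z)*1000; r=cv2.minAreaRect(q.astype(np.float32)); print(nm,z,q.mean(0).round(1),np.round(r[1],1),round(r[2],1))
cc=lambda v:np.array([[(v[1][0]+v[1][2])/2,(v[1][1]+v[1][3])/2]])
for t in('tealight','coasters'):
    a,b=cc(D[0][1][t][0]),cc(D[1][1][t][0]); print(t,tri(a,b).round(1))
    for i,c in((0,c1),(1,c2)):
        k=big(D[i][1][t][0][2]); z=.163 if t=='tealight' else .0125
        print(np.round(np.array(cv2.minEnclosingCircle((onz(c,k,z)*1000).astype(np.float32))[0]),1))
for z in(.165,): print('wick',onz(c1,f1([(298,362)]),z)*1000,onz(c2,f2([(331,298)]),z)*1000)
print('tin',onz(c1,f1([(302,362)]),.148)*1000,onz(c2,f2([(322,315)]),.148)*1000)
E
python3 c.py
```

```text
garn [[685.2, -262.3, 42.3], [695.7, -328.7, 47.2], [576.7, -348.5, 39.8], [567.7, -281.2, 47.0]]
box [[657.7, -272.1, 90.8], [667.3, -330.7, 96.9], [608.9, -340.5, 91.7], [599.3, -281.2, 96.1]]
wick [[ 635.  -303.5  162.9]]
tin [[ 630.9 -305.3  141.4]]
garn 0.052 [ 632.6 -304.9] [117.9  67.2] 9.0
garn 0.052 [ 631.5 -304.3] [117.8  67. ] 9.2
box 0.098 [ 633.9 -306.1] [59.2 59.4] 9.1
box 0.098 [ 633.5 -305.4] [58.9 60.2] 9.4
tealight [[ 633.6 -304.5  161.8]]
[ 633.7 -303.5]
[ 633.  -303.9]
coasters [[ 432. -290.    5.]]
[ 435.1 -289.2]
[ 434.  -288.6]
wick [[ 635.4430398  -303.41538986]] [[ 635.03424262 -303.24175478]]
tin [[ 632.26968046 -304.9323178 ]] [[ 630.97110299 -304.5011648 ]]
```

Heights triangulate to roughly 47/96/148/165 mm, which matches the text. The stack is at about (633,-304) mm with yaw 9°. Now I grasp the tealight.

```bash
cat > d.py <<'E'
from h import *
print(robot.tip_reach)
q=pose2(np.radians(-81)); x,y=.6335,-.3036
robot.move_to((x,y,.26),q)
print(robot.servo_line((x,y,.176),v=.08,force_limit=8))
effector.command_gripper(0.0)
s=telemetry.sense(); print(s['finger_gap']*85,s['tool_pos'],s['contact_force'],s['time'])
im=optics.get_image('wrist'); cv2.imwrite('pics/g1.png',im)
robot.servo_line((x,y,.30),v=.1)
s=telemetry.sense(); print(s['finger_gap']*85,s['contact_force'],s['time'])
im=optics.get_image('wrist'); cv2.imwrite('pics/g1b.png',cv2.hconcat([im[80:480,120:520],cv2.imread('pics/g1.png')[80:480,120:520]]))
E
python3 d.py
```

```text
0.025
False
33.81901545564402 [ 0.63388713 -0.30378867  0.17682755] [ 1.05744724 -0.6080369   3.0767671 ] 7.1667
33.89665753507799 [-0.0531952  -0.17299537 -0.06724506] 8.6083
```

View pics/g1b.png

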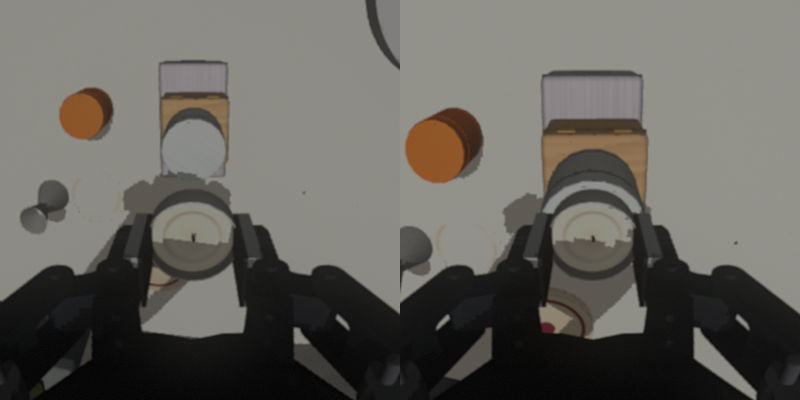

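The tealight is held level between the pads, and the round tin is undisturbed. Next I measure the disc and place it.

```bash
cat > look.py <<'E'
from h import *
def look(thing,pos,yaw,z,tag):
    robot.move_to(pos,pose2(yaw)); robot.hold(.3)
    c=cam('wrist'); im=optics.get_image('wrist'); cv2.imwrite(f'pics/{tag}.png',im)
    for o in outl('wrist',thing)[:3]:
        k=big(o['region']); P=(onz(c,k,z)*1000).astype(np.float32)
        rr=cv2.minAreaRect(P); mc=cv2.minEnclosingCircle(P)
        print(tag,round(o['confidence'],2),np.round(o['rect']),'rect',np.round(rr[0],1),np.round(rr[1]),round(rr[2],1),'circ',np.round(mc[0],1),round(mc[1],1))
    s=telemetry.sense();print(s['time'],s['finger_gap']*85)
    return c
E
python3 - <<'E'
from look import *
robot.move_to((.66,-.16,.30),pose2(np.radians(-81)))
look('wooden_disc',(.68,-.012,.28),np.radians(-81),.008,'disc1')
look('wooden_disc',(.72,-.0,.28),np.radians(-81),.008,'disc2')
E
```

```text
disc1 0.83 [272. 244. 333. 287.] rect [599.1  -6.8] [41. 72.] 29.7 circ [586.3 -14. ] 36.1
10.3417 33.85490670829977
11.0333 33.688844460951515
```

View pics/disc1.png

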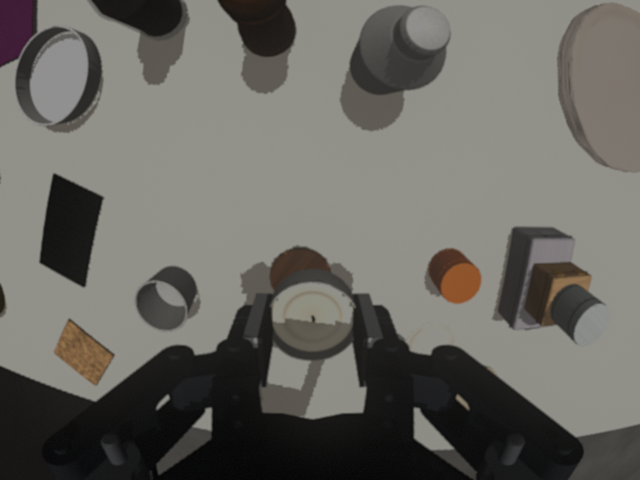

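The disc at (300,270) is partly hidden behind the held tealight. I look again with the tool nearer the base.

Run:
```python
from look import *
look('wooden_disc',(.52,-.012,.28),np.radians(-81),.008,'disc3')
look('wooden_disc',(.49,-.04,.28),np.radians(-81),.008,'disc4')
```

```text
disc3 0.75 [290. 102. 359. 168.] rect [584.4 -14.9] [70. 72.] 55.1 circ [584.2 -14.6] 36.3
12.25 34.14807902193258
disc4 0.85 [268.  70. 341. 139.] rect [583.2 -15.4] [70. 71.] 8.7 circ [584.1 -15.2] 36.4
12.9333 33.69700866588116
```

View pics/disc3.png

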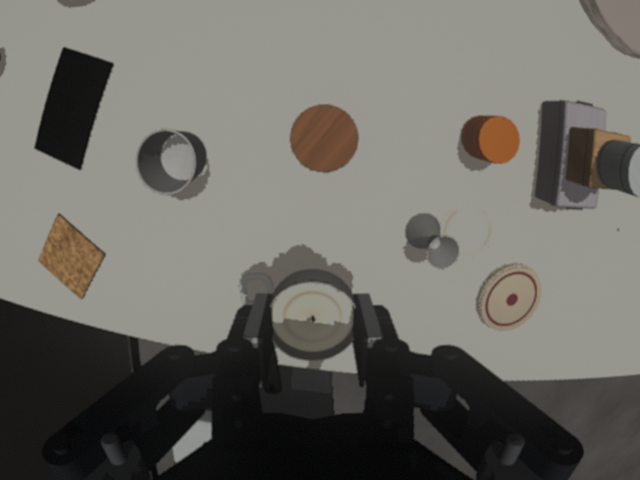

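The disc at (324,138) measures (584,-15) mm from two views, in agreement. Placing the tealight.

```bash
cat > place.py <<'E'
from look import *
def place(x,y,yaw,zc,F=4,up=.12,dz=.004):
    robot.move_to((x,y,zc+.08),pose2(yaw)); robot.hold(.2)
    robot.servo_line((x,y,zc+.012),v=.08)
    hit=robot.servo_line((x,y,zc-dz),v=.015,force_limit=F)
    s=telemetry.sense(); print('hit',hit,s['tool_pos'],'planned',x,y,zc,s['contact_force'])
    p=s['tool_pos']
    effector.command_gripper(1.0); robot.hold(.2)
    robot.servo_line((p[0],p[1],p[2]+up),v=.12); print(telemetry.sense()['time'])
E
python3 - <<'E'
from place import *
place(.5838,-.015,np.radians(-81),.0368)
look('tealight',(.50,-.03,.25),np.radians(-81),.025,'t_placed')
E
```

```text
hit True [ 0.58366244 -0.01498227  0.03678037] planned 0.5838 -0.015 0.0368 [-0.48210436  0.01844286  3.83058006]
17.6083
t_placed 0.64 [289.  94. 333. 138.] rect [583.7 -15.6] [37. 36.] 23.3 circ [583.2 -15.1] 18.9
18.575 85.0352466339113
```

View pics/t_placed.png

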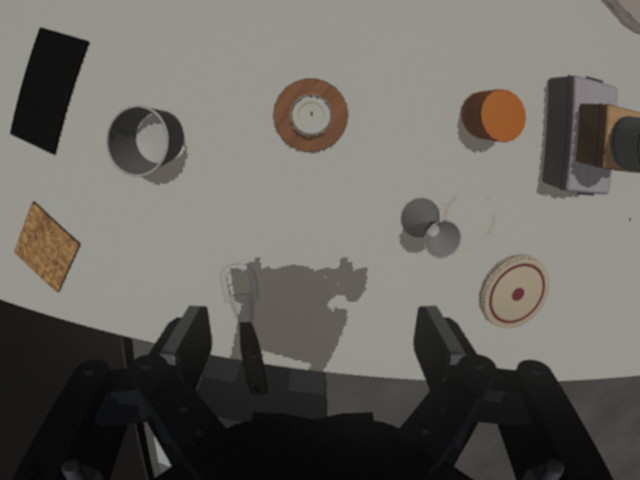

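The tealight stands centred on the disc at (311,115). Next I re-measure the tin and grasp it.

Run:
```python
from look import *
robot.move_to((.52,-.2,.34),pose2(np.radians(-81)))
c=look('round_tin',(.60,-.295,.36),np.radians(-81),.148,'tin1')
im=cv2.imread('pics/tin1.png'); p=proj(c,[.632,-.3045,.148])[0].astype(int); print(p)
x0,y0=p[0]-70,max(p[1]-60,0)
z=im[y0:y0+120,x0:x0+140].copy()
z=cv2.resize(z,None,fx=5,fy=5,interpolation=cv2.INTER_CUBIC)
cen=(.632,-.3045)
for r,h,col in((.025,.148,(0,255,0)),):
    a=np.linspace(0,2*np.pi,60); P=np.c_[cen[0]+r*np.cos(a),cen[1]+r*np.sin(a),0*a+h]
    q=((proj(c,P)-[x0,y0]+.5)*5).astype(np.int32); cv2.polylines(z,[q],True,col,1)
cv2.imwrite('pics/tin1z.png',z)
```

```text
tin1 0.9 [303. 146. 354. 208.] rect [ 632.3 -304.8] [52. 49.] 9.5 circ [ 632.2 -303.6] 26.3
tin1 0.81 [206. 136. 253. 180.] rect [ 635.7 -212. ] [37. 44.] 47.8 circ [ 635.1 -212.7] 22.1
tin1 0.49 [ 95. 140. 138. 194.] rect [613.2 -96.9] [51. 49.] 19.1 circ [612.2 -95.8] 25.9
20.3333 85.10703328031363
[328 176]
```

View pics/tin1z.png

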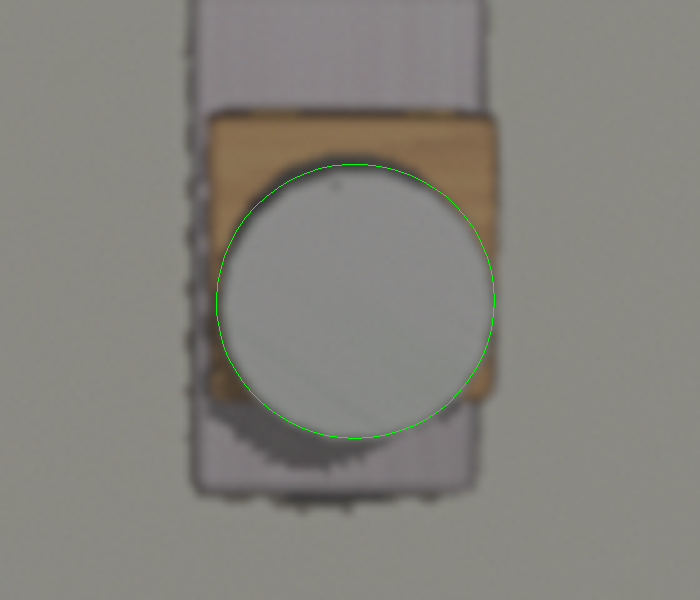

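The model circle (z = 148 mm) fits the tin top exactly, so I grasp it at (632,-304.5).

Run:
```python
from place import *
q=pose2(np.radians(-81)); x,y=.632,-.3045
robot.move_to((x,y,.22),q)
print(robot.servo_line((x,y,.129),v=.08,force_limit=8))
effector.command_gripper(0.0)
s=telemetry.sense(); print(s['finger_gap']*85,s['tool_pos'],s['contact_force'])
robot.servo_line((x,y,.24),v=.1)
s=telemetry.sense(); print(s['finger_gap']*85,s['contact_force'],s['time'])
look('coasters',(.42,-.27,.26),np.radians(-81),.0125,'co1')
look('coasters',(.37,-.26,.26),np.radians(-81),.0125,'co2')
```

```text
False
48.632783401144124 [ 0.6323975  -0.30456632  0.12984681] [-0.14933326  1.59878925  3.47307053]
48.50145186766054 [-0.24857457  0.0113789  -1.99337764] 23.95
co1 0.9 [286. 145. 382. 235.] rect [ 433.7 -289.1] [96. 94.] 45.7 circ [ 433.9 -289.5] 48.7
co1 0.63 [162.  84. 223. 126.] rect [ 500.6 -134.7] [65. 41.] 89.1 circ [ 501.3 -134.7] 32.6
25.2167 48.66136591694473
co2 0.82 [300.  98. 399. 191.] rect [ 433.2 -289.1] [95. 95.] 11.0 circ [ 433.  -289.1] 48.8
25.9333 48.30877713593054
```

View pics/co2.png

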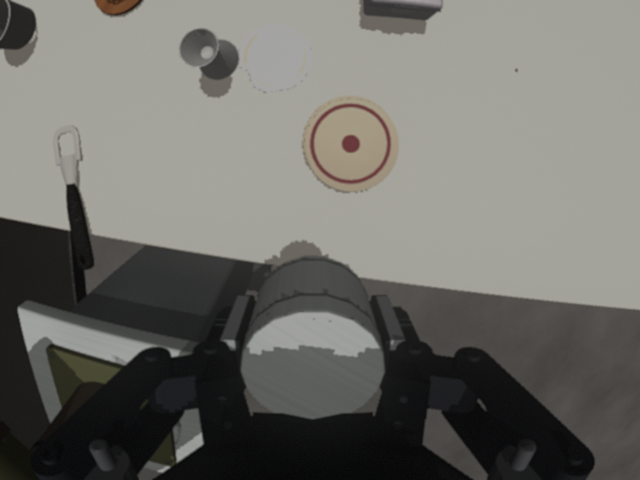

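The tin is held upright, and the coasters at (350,144) measure (433.5,-289) mm. Placing it, then looking back at it and at the box.

Run:
```python
from place import *
place(.4335,-.289,np.radians(-81),.0443)
look('round_tin',(.37,-.26,.28),np.radians(-81),.0625,'rt_placed')
c=look('wooden_box',(.57,-.29,.34),np.radians(-81),.098,'box1')
im=cv2.imread('pics/box1.png'); cx,cy,a=.6337,-.3055,np.radians(9.2)
p=proj(c,[cx,cy,.098])[0].astype(int); x0,y0=p[0]-70,max(p[1]-60,0)
z=cv2.resize(im[y0:y0+120,x0:x0+140],None,fx=5,fy=5,interpolation=cv2.INTER_CUBIC)
u=np.array([np.cos(a),np.sin(a)]);v=np.array([-u[1],u[0]])
def rect(cx,cy,hx,hy,h,col):
    P=np.array([[*(np.array([cx,cy])+s*hx*u+t*hy*v),h] for s,t in((1,1),(1,-1),(-1,-1),(-1,1))])
    cv2.polylines(z,[((proj(c,P)-[x0,y0]+.5)*5).astype(np.int32)],True,col,1)
rect(cx,cy,.03,.03,.098,(0,255,0)); rect(.632,-.3046,.06,.034,.052,(0,0,255))
cv2.imwrite('pics/box1z.png',z)
```

```text
hit True [ 0.43339064 -0.2889007   0.04421806] planned 0.4335 -0.289 0.0443 [-1.22053031  0.68679073  4.47859454]
30.3833
rt_placed 0.62 [323. 119. 381. 174.] rect [ 432.1 -289. ] [49. 51.] 10.4 circ [ 432.7 -288.5] 26.1
31.3833 84.74099773007492
box1 0.56 [305. 108. 371. 170.] rect [ 633.6 -305.5] [61. 62.] 9.5 circ [ 634.1 -304.5] 40.9
32.6333 85.06945630221347
```

View pics/rt_placed.png

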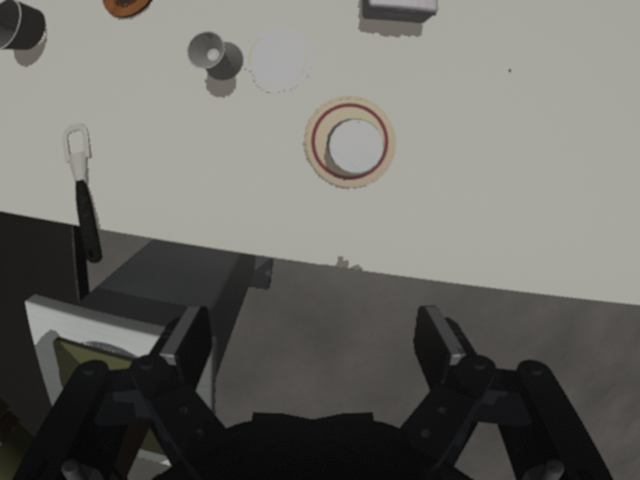

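View pics/box1z.png

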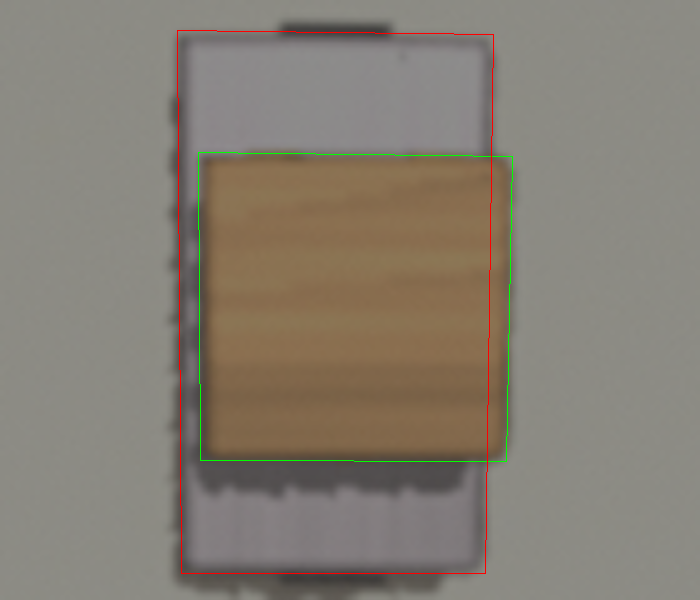

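The box outline matches (633.7,-305.5), yaw 9.2°. The round tin is centred within the coaster ring. Now I grasp the box and look at the cork mat.

Run:
```python
from place import *
q=pose2(np.radians(-81)); x,y=.6337,-.3055
robot.move_to((x,y,.17),q)
print(robot.servo_line((x,y,.083),v=.08,force_limit=8))
effector.command_gripper(0.0)
s=telemetry.sense(); print(s['finger_gap']*85,s['tool_pos'],s['contact_force'])
robot.servo_line((x,y,.24),v=.1)
s=telemetry.sense(); print(s['finger_gap']*85,s['contact_force'],s['time'])
robot.move_to((.5,-.0,.30),pose2(np.radians(-50)))
c=look('cork_mat',(.357,.24,.28),np.radians(-32),.006,'ck1')
look('cork_mat',(.38,.23,.28),np.radians(-32),.006,'ck2')
```

```text
False
59.09755558312861 [ 0.63424523 -0.30578683  0.08401055] [ 0.06930478 -0.76464737  3.62550681]
58.98017508449983 [-0.60886125 -0.17175196 -1.85393908] 36.7083
ck1 0.94 [270.  90. 356. 174.] rect [395.7 296.4] [87. 90.] 58.5 circ [395.7 296.8] 60.2
39.475 58.878761981470966
ck2 0.81 [247.  93. 333. 180.] rect [395.6 296.6] [90. 89.] 58.0 circ [395.7 296.9] 60.1
ck2 0.47 [377.   7. 508.  95.] rect [590.3 295.6] [ 85. 138.] 74.3 circ [589.7 295.6] 78.4
ck2 0.42 [453. 170. 527. 232.] rect [554.7 117.1] [73. 93.] 57.0 circ [556.3 120.1] 47.9
40.125 59.16501605376408
```

View pics/ck1.png

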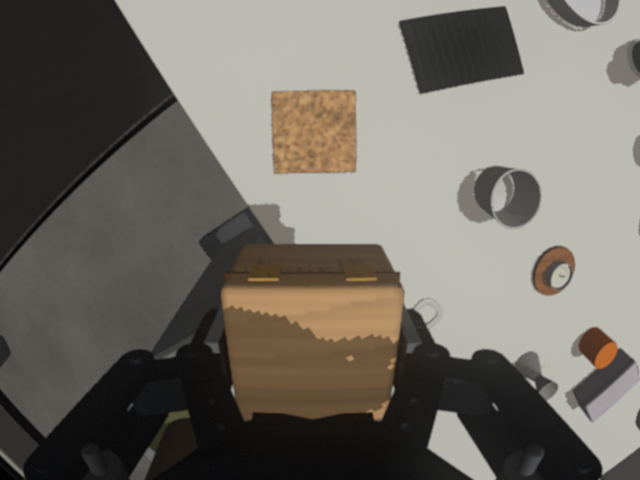

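The box sits square in the grip, and the cork mat at (314,132) measures (395.6,296.6) at 58.3°. Placing.

Run:
```python
from place import *
place(.3956,.2966,np.radians(-31.8),.038)
look('wooden_box',(.36,.235,.28),np.radians(-32),.052,'bx_placed')
```

```text
hit True [0.39551416 0.29656454 0.03801578] planned 0.3956 0.2966 0.038 [-0.58795825 -0.22922716  4.55478909]
44.575
bx_placed 0.98 [275.  96. 344. 160.] rect [395.  296.1] [60. 60.] 58.6 circ [394.9 295.9] 40.8
45.5917 85.15596443588116
```

View pics/bx_placed.png

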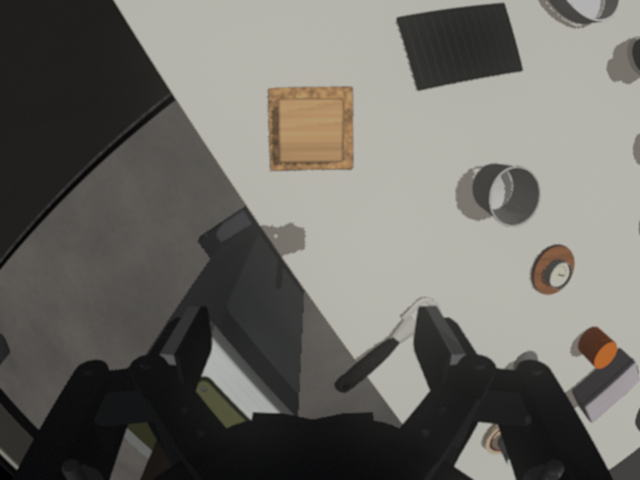

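The box is centred and square on the cork at (310,128). Next, the oblong tin.

Run:
```python
from place import *
robot.move_to((.5,-.0,.32),pose2(np.radians(-50)))
c=look('garnish_tin',(.56,-.29,.32),np.radians(-81),.052,'ga1')
im=cv2.imread('pics/ga1.png'); a=np.radians(9.2); cx,cy=.6322,-.3049
p=proj(c,[cx,cy,.052])[0].astype(int); x0,y0=p[0]-70,max(p[1]-65,0)
z=cv2.resize(im[y0:y0+120,x0:x0+140],None,fx=5,fy=5,interpolation=cv2.INTER_CUBIC)
u=np.array([np.cos(a),np.sin(a)]);v=np.array([-u[1],u[0]])
P=np.array([[*(np.array([cx,cy])+s*.06*u+t*.034*v),.052] for s,t in((1,1),(1,-1),(-1,-1),(-1,1))])
cv2.polylines(z,[((proj(c,P)-[x0,y0]+.5)*5).astype(np.int32)],True,(0,0,255),1)
cv2.imwrite('pics/ga1z.png',z)
for y in(-106,74,-107+0): print(y,solver.ik((.59,.2965,.04),pose2(np.radians(y))))
```

```text
ga1 0.56 [305.  74. 372. 193.] rect [ 630.7 -304.7] [124.  68.] 8.9 circ [ 631.6 -303.8] 66.9
48.2 85.11029251967813
-106 [ 3.84416309e-01  3.56054094e-01  1.76497941e+00 -4.44089210e-16
  1.02055915e+00  2.23446532e+00]
74 [ 3.84416309e-01  3.56054094e-01  1.76497941e+00 -4.44089210e-16
  1.02055915e+00 -9.07127337e-01]
-107 [ 3.84416309e-01  3.56054094e-01  1.76497941e+00 -4.44089210e-16
  1.02055915e+00  2.25191861e+00]
```

View pics/ga1z.png

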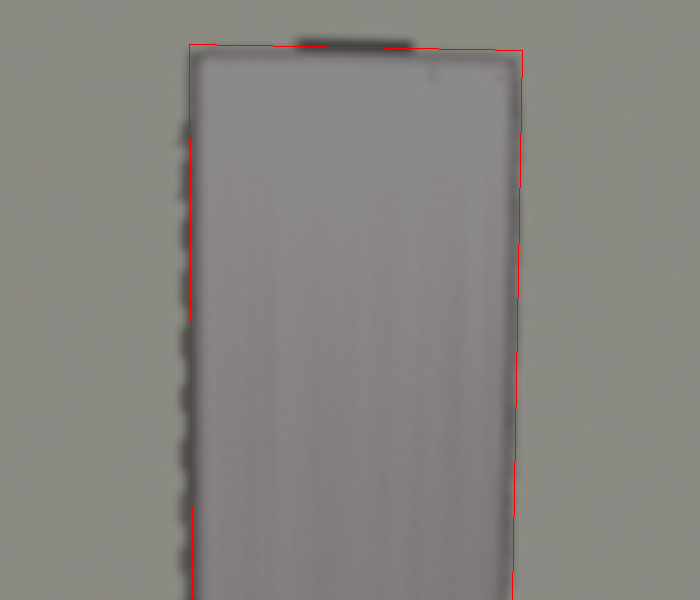

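The outline matches the tin. Now grasp it and carry it to the rubber mat.

Run:
```python
from place import *
q=pose2(np.radians(-81)); x,y=.6317,-.3049
robot.move_to((x,y,.13),q)
print(robot.servo_line((x,y,.030),v=.08,force_limit=8))
effector.command_gripper(0.0)
s=telemetry.sense(); print(s['finger_gap']*85,s['tool_pos'],s['contact_force'])
robot.servo_line((x,y,.24),v=.1)
s=telemetry.sense(); print(s['finger_gap']*85,s['contact_force'],s['time'])
robot.move_to((.5,-.0,.30),pose2(np.radians(-95)))
look('rubber_mat',(.44,.32,.28),np.radians(-105.8),.005,'rm1')
```

```text
False
67.24643944028658 [ 0.63230863 -0.30498951  0.03112383] [-0.16361193  1.80407795  3.51604657]
67.12010572795229 [ 0.42674866 -0.35895686 -3.59808438] 52.975
rm1 0.92 [253.   0. 338. 116.] rect [588.9 296.6] [ 84. 132.] 74.1 circ [589.5 296.1] 77.6
55.8833 67.36736163512266
```

View pics/rm1.png

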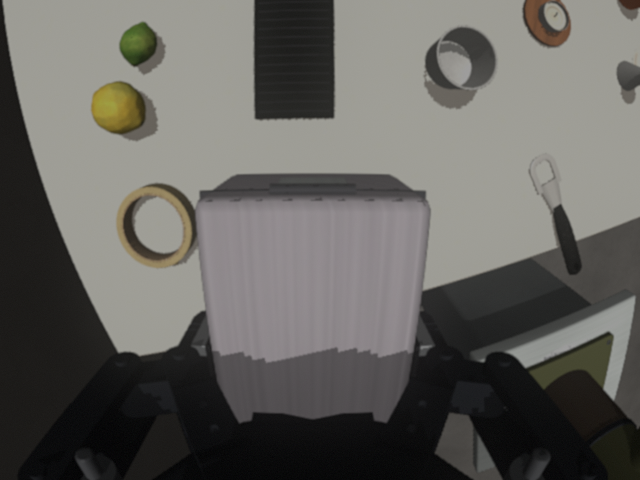

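The tin is held parallel to the mat; the mat's near edge is at (295,117), with the far edge clipped. All views agree on a centre of about (590,296), so I place it there.

Run:
```python
from place import *
place(.5905,.2962,np.radians(-105.8),.0361,up=.15)
look('garnish_tin',(.50,.30,.30),np.radians(-105.8),.057,'gp')
c=cam('wrist'); o=outl('wrist','rubber_mat')
for k in o[:2]:
    P=(onz(c,big(k['region']),.005)*1000).astype(np.float32); r=cv2.minAreaRect(P); print(k['confidence'],r)
robot.move_to((.40,.0,.40),pose2(np.radians(-60)))
robot.move_to((.263,-.594,.256),pose2(np.radians(-66)))
for n in('top','scene'): cv2.imwrite(f'pics/{n}9.png',optics.get_image(n))
print(telemetry.sense()['time'])
```

```text
hit True [0.59040962 0.29617477 0.03615275] planned 0.5905 0.2962 0.0361 [-0.30651082  0.322755    5.72783695]
60.6917
gp 0.94 [257.  49. 329. 178.] rect [589.8 295.3] [ 68. 123.] 74.4 circ [589.4 295.5] 66.5
61.725 85.13080196156287
0.63 ((580.5598754882812, 257.892578125), (6.507563591003418, 132.09298706054688), 74.30746459960938)
65.375
```

View pics/gp.png

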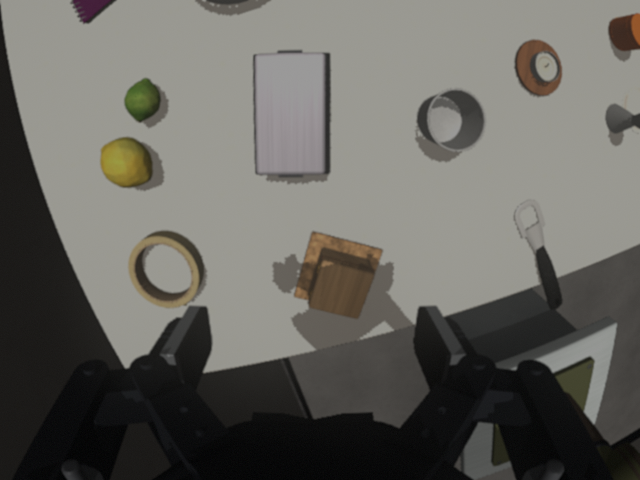

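View pics/top9.png

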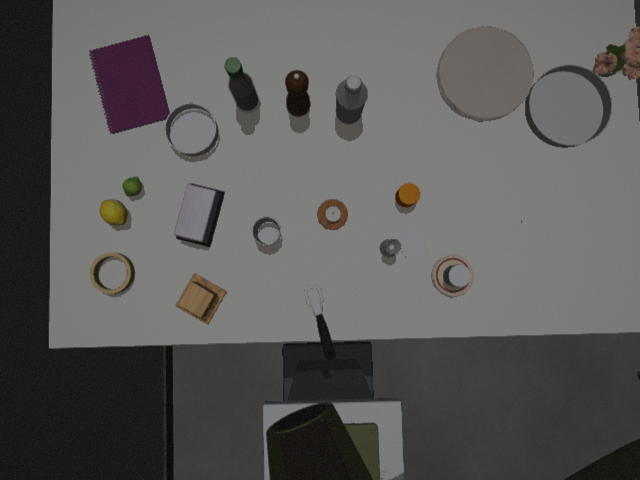

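```bash
python3 a.py | grep -v scene
```

```text
top tealight 0.6 [326. 205. 343. 220.] rect [565. -11.] [30. 32.] 88.4 circ [565. -10.] 17.4
top round_tin 0.67 [444. 268. 471. 287.] rect [ 433. -259.] [55. 47.] 87.4 circ [ 433. -259.] 28.6
top round_tin 0.61 [393. 182. 419. 207.] rect [ 601. -166.] [42. 51.] 42.8 circ [ 602. -165.] 25.9
top wooden_box 0.7 [178. 281. 220. 317.] rect [398. 279.] [65. 62.] 59.0 circ [399. 279.] 41.5
top wooden_box 0.44 [171. 184. 224. 246.] rect [582. 279.] [ 77. 119.] 73.7 circ [582. 278.] 65.8
top garnish_tin 0.87 [174. 182. 222. 243.] rect [588. 290.] [ 81. 127.] 73.4 circ [588. 291.] 69.1
top wooden_disc 0.76 [318. 198. 348. 230.] rect [584. -15.] [70. 68.] 43.2 circ [585. -16.] 36.3
top coasters 0.69 [433. 256. 470. 296.] rect [ 435. -286.] [98. 94.] 74.3 circ [ 433. -287.] 50.5
top cork_mat 0.7 [177. 275. 223. 321.] rect [396. 295.] [87. 86.] 57.8 circ [396. 295.] 58.0
top rubber_mat 0.6 [178. 181. 224. 247.] rect [591. 294.] [ 83. 137.] 74.0 circ [591. 294.] 77.7
top juice_cup 0.71 [254. 218. 282. 246.] rect [545. 134.] [65. 63.] 88.4 circ [545. 135.] 33.9
top jigger 0.6 [383. 239. 400. 260.] rect [ 498. -139.] [46. 40.] 88.4 circ [ 498. -138.] 24.2
top jigger 0.37 [176. 185. 221. 242.] rect [586. 285.] [ 76. 120.] 73.3 circ [586. 285.] 65.0
```

Everything stands on its own place, and the cup and jigger are where they were. (The stacked heights in that script no longer apply to the placed things.) Handing in.

```bash
python3 -c "
from workcell import hand_in,telemetry
print(hand_in())"
```

```text
the job is handed in; nothing more can be done
None
```

The stack is taken apart and the job is handed in. The tealight is on the wooden disc, the round tin on the coasters, the box square on the cork mat, and the oblong tin lengthwise on the rubber mat. It took about 66 s of the 128 s.

**Placing:** wrist views after each release put the first three within about 1.5 mm of their place's centre. The oblong tin is also that close by the mat's earlier measurements, and box and tin are within about 0.5° of their mats' directions. Nothing tipped.

**Bystanders:** the last top picture shows the steel cup and the jigger unmoved to within about 1 mm, and the arm clear of everything.

**Checks that disagreed or fell short:**
- Triangulated heights came out about 2 to 8 mm below the listed ones. The grasps used the listed heights, which fit the model outlines drawn in the pictures. The contact stops came within 0.2 mm of the planned heights.
- The last top-camera check still used the stacked heights, so its positions for the tealight, round tin and box are off. The wrist views were used for those.
- Measuring the rubber mat under the placed tin failed, because only a strip of it showed. Its position comes from four earlier views that agreed.

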